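# Release a cured rock billet from the ratchet bonding clamp

### The job

The cement has cured in the bonding clamp: lift the ratchet pawl out of the rack and throw it right over so that it stays back, then draw the clamp bar fully back by its knob. Lift the bonded rock billet out and set it down gently, standing upright, in the empty compartment of the specimen tray. Leave the clamp open, and the other specimens and the things on the bench where they are.

Things in the scene. Friction and masses are not known exactly. Their poses are not given: they have to be found in the camera images.
- clamp: The bonding clamp, a ratchet bar clamp bolted to the bench: grey base plate 265 x 100 x 12 mm, x -100..165 in its frame. Origin on the bench under the mechanism; x runs along the bar towards the fixed jaw, y across, z up; all of it is symmetric about y = 0. Guide block carrying the bar: x -35..30 mm, 36 wide, top z 42, with pivot ears (27 wide over all) up to z 57 at x -29..-7.
- jaw_face (a point): Centre of the fixed jaw's rubber face (clamp x 137, z 36 mm; axes as the clamp's). The jaw is 40 mm wide, its top at z 52 mm, and reaches to x 160. In front of it the work stands on a ledge, x 100..137, 36 wide, top z 18 mm.
- bar_knob (a point): Centre of the black upright cylindrical pull knob on the rear end of the clamp bar: 26 mm diameter, 24 mm tall, top at z 76 mm, clear all round; at clamp x -122, z 63 mm when clamped. Moves with the bar, along clamp x only. The bar is a toothed steel rack 14 mm wide, z 24..43 mm.
- slide_jaw (a point): Centre of the sliding jaw on the bar's front end: 20 mm (x) x 40 mm x 38 mm, top z 52 mm, at clamp x 88, z 33 mm when clamped. Before it, a sprung pad 36 mm wide (x 103..109, top z 54 mm when clamped) presses the work with about 9 N. Moves with the bar.
- bar (a joint): Travel of the clamp bar, m. About 0 as clamped; grows as the bar is drawn back from the fixed jaw (clamp -x); 0.045 = fully back at its stop. With the pawl in the teeth (8 mm pitch, 5 mm deep) it cannot be drawn back. With the pawl off it slides with about 2.5 N friction and stays where left; as the pawl comes off, the pad's spring may push it back a few mm.
- pawl_pivot (a point): Centre of the pawl's hinge pin on the guide block, clamp x -18 mm, z 48 mm; the hinge axis is the clamp's y.
- pawl_grip (a point): Centre of the pawl's thumb roll: dark steel roll 13 mm diameter, 22 mm long along clamp y, on an upright tab 12 mm wide at the pawl's nose end. With the pawl down it is 36 mm ahead of (clamp +x) and 28 mm above the pivot, top z 83 mm. Pinched from above by its two flat ends it can be carried round the pivot, turning between the pads. Moves with the pawl.
- pawl (a joint): Angle of the pawl, rad: dark steel, 44 mm long, lying forward from its pivot. 0 = down, nose in the rack; grows as the nose lifts up and back over (thumb roll up, then towards the pull knob). It balances at about 1.2; beyond, it falls back by its weight and stays at its stop at 2.0; let go before, it drops into the rack again. About 0.03 N m to lift.
- billet: The bonded work in the clamp: plain pale rock block with a 2 mm glass plate cemented on its +x face; overall 28 mm (x, clamped thickness) x 48 mm (y) x 40 mm tall, about 0.14 kg. Origin: centre of its underside. Stands upright, axes along the clamp's, at clamp x 123, z 18 mm. Its ends stick out 4 mm beyond each side of the jaws: taken by these two ends, across y.
- tray: The specimen tray (fixed): low light-wood tray 84 mm (x) x 204 mm (y), 18 mm tall, walls and floor 5 mm, dividers 11 mm above the floor, making four compartments in a row along its y, each 74 mm (x) x 45 mm (y). Origin: centre of its underside, z up. Three hold other specimens.
- tray_slot (a point): Centre of the floor of the empty compartment: third of the four, 25 mm to the +y side of the tray's centre, floor 5 mm above the bench, between two occupied ones. The billet fits with its 28 mm thickness along tray y and its 48 mm along tray x, glass either way. Axes as the tray's.
- spec_a: A finished specimen in the tray: reddish rock block with glass plate, 28 x 48 x 40 mm tall, standing upright in its compartment (its thickness along tray y). Leave alone. Origin: centre of its underside.
- spec_b: A finished specimen in the tray: pale, marble-like rock block with glass plate, 28 x 48 x 40 mm tall, standing upright in its compartment (its thickness along tray y). Leave alone. Origin: centre of its underside.
- spec_c: A finished specimen in the tray: grey rock block with glass plate, 28 x 48 x 40 mm tall, standing upright in its compartment (its thickness along tray y). Leave alone. Origin: centre of its underside.
- duster: Bystander: standing compressed-air can, white with a red collar and black trigger head, 66 mm diameter, 195 mm tall. Leave alone. Origin: its underside centre.
- puck: Bystander: small plain steel specimen-levelling disc, 42 mm diameter, 14 mm thick, lying between clamp and tray. Leave alone. Origin: its underside centre.
- slide_box: Bystander: closed flat slide box, grey with a black lid, 87 x 107 x 36 mm. Leave alone. Origin: its underside centre.
- dish: Bystander: open glass petri dish, 90 mm diameter, 15 mm tall. Leave alone. Origin: its underside centre.
- screwdriver: Bystander: black-handled screwdriver lying on the bench, 200 mm long, 26 mm thick. Leave alone. Origin: its underside centre.
- dropper: Bystander: small amber bottle with black cap, 40 mm diameter, 80 mm tall. Leave alone. Origin: its underside centre.
- loupe: Bystander: black standing loupe, 34 mm diameter, 34 mm tall. Leave alone. Origin: its underside centre.
Mind the look-alikes: they are no part of the job. What is shaped like the billet but blue or yellow is not meant.

How it is judged:
On the way, in this order (a step that is already met when the one before it is completed fails the run):
1. the pawl has been thrown back past its balance point, clear of the rack (value of joint pawl above 1.5 rad), for 0.2 s.
2. the clamp bar has been drawn back (36 mm or more of its 45 mm) (value of joint bar above 0.036 m), for 0.2 s.
3. the billet has been lifted clear of the clamp (distance of billet from where it was at the start of the episode above 0.05 m and value of joint bar above 0.036 m), for 0.1 s.
At the end, for the whole second after the job is handed in: The pawl is back (above 1.5 rad), the bar back by 34 mm or more of 45, and the billet stands upright (within 0.1 rad) on the floor of the empty compartment (origin within 16 mm along tray x, 12 mm along tray y, 4 mm in height of its floor's centre), released and at rest (value of joint pawl above 1.5 rad and value of joint bar above 0.034 m and x of billet in the frame of tray_slot between -0.016 and 0.016 m and y of billet in the frame of tray_slot between -0.012 and 0.012 m and z of billet in the frame of tray_slot between -0.004 and 0.004 m and angle between billet's own z axis and vertical below 0.1 rad and linear speed of billet below 0.02 m/s and contact force between billet and the fingers below 0.1 N); the robot touches nothing.
It fails at once if the work is pulled out while the clamp bar is not yet drawn back (distance of billet from where it was at the start of the episode above 0.02 m and value of joint bar below 0.03 m).
It fails at once if the work is dropped: out of the fingers it falls faster than 0.45 m/s, a drop of some 10 mm (contact force between billet and the fingers below 0.1 N and linear speed of billet above 0.45 m/s).
It fails at once if the work is banged into the tray (contact force between billet and tray above 40 N).
It fails at once if another specimen is shifted by more than 15 mm or tipped over (distance of any of spec_a, spec_b, spec_c from where it was at the start of the episode above 0.015 m or angle between any of spec_a, spec_b, spec_c's own z axis and vertical above 0.4 rad).
It fails at once if another thing on the bench is pushed by more than 30 mm or knocked over (distance of any of duster, puck, slide_box, dish, screwdriver, dropper, loupe from where it was at the start of the episode above 0.03 m or angle between any of duster, dropper, loupe's own z axis and vertical above 0.5 rad).
It also fails if it takes over 64 s, if anything falls off the work surface, if the arm or the gripper's body presses on something with over 40 N, if the wrist force passes 120 N, or if a joint passes its speed limit or range.

### The arm

A 6-joint arm with a two-finger parallel gripper is mounted at the origin on the work surface. World frame = base frame: x ahead of the robot, y to its left, z up, the work surface at z = 0. Lengths are in m, angles in rad, forces in N, time in s.
With the tool pointing down it reaches from about 0.325 to 0.9 m from the base axis. Payload 6.1 kg.
Tool frame: the origin (TCP) lies midway between the tips of the shut fingers; the grasp point (between the pads) lies 19 mm behind it; z points along the fingers, y is the line along which they close (so a half turn about z gives the same grasp; the last joint's range is limited). The gripper opens to 85 mm and grips with 20 to 120 N. Pads are 22 mm wide; open, the fingers measure 114 mm over their backs; the gripper's body (76 mm by 85 mm) begins 54 mm behind the grasp point. The pads swing forward as they close: fully open they stand 13 mm farther back than shut.
Start: joints at [1.195, 0.22, 1.526, -0, 1.395, -0.126], TCP at [0.155, 0.606, 0.231] pointing down, gripper open.
Joint ranges: [-2.98, 2.98], [-0.91, 2.08], [0.09, 2.57], [-1.24, 4.39], [0.2, 2.65], [-2.68, 2.68]. Speed limits (rad/s): [2.57, 2.57, 3.01, 3.14, 3.14, 3.14].

### API

Orientations are given as [roll, pitch, yaw] about the fixed x, y, z axes, in that order (R = Rz(yaw) Ry(pitch) Rx(roll)).
In Python, from plant import movep, move_l, set_joints, gripper_to, hold, inverse_kinematics, observe, get_image, get_calibration, Unreachable, job_done gives the robot as it stands. Calls block until the motion is done:
- movep(position, orientation): joint-space move of the TCP to a pose.
- move_l(position, feed=0.15, rotation=None, max_force=None): straight line of the TCP; rotation=None keeps the orientation; feed is the mean speed in m/s. With max_force (N) it stops when the force on the tool has changed by that much, and returns True; else False.
- set_joints(angles): joint-space move.
- gripper_to(opening, f_grip=None): finger opening in m; f_grip is the grip in N (None keeps the last); returns when the fingers have stopped.
- hold(seconds).
- inverse_kinematics(position, orientation): joint angles nearest the present ones, or None.
- observe(): the state.
- get_image(name): name is "scene" or "top"; returns (picture, depth): 480x640x3 uint8, red, green, blue; 480x640 float32, m along the optical axis (not along the pixel's ray), 0 where there is no reading.
- get_calibration(name): a dict with "intrinsics" (3x3 intrinsics, pixels), "dist_coeffs" ([k1, k2, p1, p2, k3] as OpenCV has them; the pictures are not rectified), "world_from_camera" (4x4, takes a point from camera to world coordinates). Camera axes: x right, y down, z forward; pixel columns grow to the right and rows downward; lengths in m; the calibration is good to about 2 mm. A picture is of the moment at which its call begins. get_calibration takes no time and is no camera call.
A pose or a line that the arm cannot do raises Unreachable and nothing moves.
- job_done(): hands the job in; it is judged then, once.
The state is a dict: "time_s": time; "q": joint angles; "joint_velocities": joint speeds; "joint_torque": joint torques, N m; "eef_pos": TCP position; "tcp_rot": TCP orientation; "ft_force": force on the tool from outside, world axes, zero at the start; "torque": the same for the moment, N m; "opening": finger opening in m; "grasp_force": force on a finger pad.
Only numpy, scipy, OpenCV 4.12 (cv2) and the standard library are available. Lean on these libraries where they do the work, as an engineer would, in place of code of your own. Each camera call takes 0.05 s, during which the arm holds its last target. There are 200 camera calls.

## Working session

There is one attempt and no reset: what is moved stays moved. The work goes in short steps, each a Python script; the robot and the scene stay as the last script left them, time stands still between calls to the robot, and variables do not carry over. Pictures are saved under pics/ and viewed, at most 10 in all, crops included, and the job is handed in when it is done.

```bash
ls; mkdir -p pics
python3 - <<'E'
from plant import *
import cv2,numpy as np
for n in("scene","top"):
    im,d=get_image(n); cv2.imwrite(f"pics/{n}0.png",im[:,:,::-1]); np.savez(f"pics/{n}0.npz",im=im,d=d)
    c=get_calibration(n); print(n,c["intrinsics"],c["dist_coeffs"],np.round(c["world_from_camera"],4),(d>0).mean())
print(observe())
E
```

```text
pics
scene [[601.98019213   0.         317.18537535]
 [  0.         601.98019213 248.23209752]
 [  0.           0.           1.        ]] [-0.11236472  0.          0.          0.          0.        ] [[-0.571   0.6956 -0.436   1.1737]
 [ 0.821   0.4857 -0.3002  0.4115]
 [ 0.0029 -0.5293 -0.8484  1.224 ]
 [ 0.      0.      0.      1.    ]] 0.995712890625
top [[492.44547722   0.         318.09261404]
 [  0.         492.44547722 230.55863633]
 [  0.           0.           1.        ]] [0.03697159 0.         0.         0.         0.        ] [[ 0.0071 -0.9917  0.1285  0.418 ]
 [-0.9999 -0.0052  0.0148 -0.0098]
 [-0.014  -0.1285 -0.9916  1.1967]
 [ 0.      0.      0.      1.    ]] 0.9962141927083333
{'time_s': 0.1, 'q': array([ 1.19491518e+00,  2.21166270e-01,  1.52750546e+00,  2.90900395e-05,
        1.39471689e+00, -1.26081026e-01]), 'joint_velocities': array([-2.46204660e-04, -9.95868447e-05, -1.38535876e-03, -9.87064353e-04,
        2.48262521e-03,  3.27130703e-05]), 'joint_torque': array([ 5.94372023e-05, -4.98242569e+01, -3.90551233e+01, -2.43857667e-04,
        5.61705907e-03,  2.66529293e-05]), 'eef_pos': array([0.15428448, 0.60508651, 0.23029224]), 'tcp_rot': array([-3.13981455e+00, -2.54240535e-04,  2.89178719e+00]), 'ft_force': array([0.22761929, 0.49209953, 0.63641666]), 'torque': array([0.03533241, 0.04353661, 0.03689363]), 'grasp_force': 0.0, 'opening': 0.0859425295388495}
```

View pics/scene0.png

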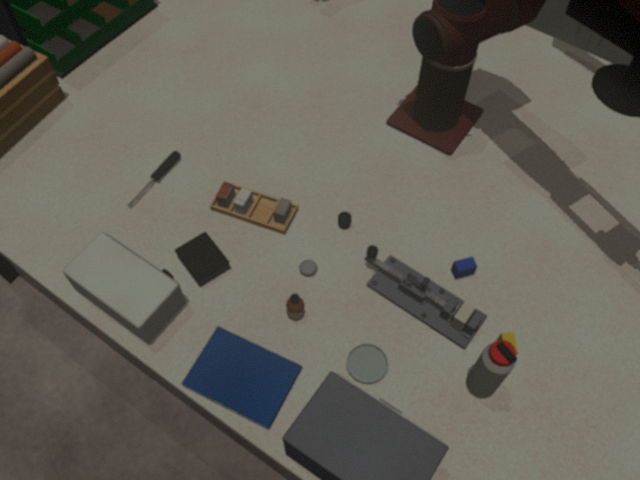

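View pics/top0.png

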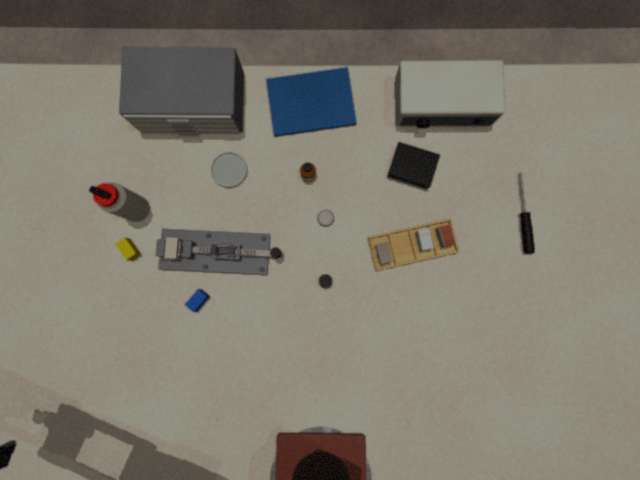

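The scene view shows the clamp around (425,295) and the tray around (254,207). In the top view the clamp plate spans (158–270, 230–275), with the knob at (276,253) and the fixed jaw on the left, so clamp +x ≈ world +y. The empty tray compartment is near (400,247), between the grey and the white specimens.

```bash
cat > h.py <<'E'
import numpy as np,cv2
from plant import *
def cal(n):
    c=get_calibration(n); return np.array(c["intrinsics"]),np.array(c["dist_coeffs"]),np.array(c["world_from_camera"])
def dirs(n,uv):
    K,D,T=cal(n); p=cv2.undistortPoints(np.array(uv,float).reshape(-1,1,2),K,D)[:,0]
    return np.c_[p,np.ones(len(p))]@T[:3,:3].T,T[:3,3]
def onplane(n,uv,z):
    d,o=dirs(n,uv); return o+d*((z-o[2])/d[:,2])[:,None]
def cloud(n,d):
    v,u=np.mgrid[:480,:640]; r,o=dirs(n,np.c_[u.ravel(),v.ravel()])
    return (o+r*d.ravel()[:,None]).reshape(480,640,3)
def tri(a,ua,b,ub):
    da,oa=dirs(a,[ua]);db,ob=dirs(b,[ub]);da,db=da[0],db[0]
    s=np.linalg.lstsq(np.c_[da,-db],ob-oa,rcond=None)[0]
    p,q=oa+s[0]*da,ob+s[1]*db; return (p+q)/2,np.linalg.norm(p-q)
def proj(n,P):
    K,D,T=cal(n); W=np.linalg.inv(T); return cv2.projectPoints(np.array(P,float).reshape(-1,1,3),cv2.Rodrigues(W[:3,:3])[0],W[:3,3],K,D)[0][:,0]
E
python3 - <<'E'
from h import *
out=[]
for n,b in(("top",(150,215,300,290)),("scene",(355,235,505,350))):
    z=np.load(f"pics/{n}0.npz"); P=cloud(n,z["d"]); np.save(f"pics/{n}P.npy",P)
    print(n,"bench z",np.median(P[200:300,300:340,2]), np.std(P[200:215,330:360,2]))
    x0,y0,x1,y1=b; c=z["im"][y0:y1,x0:x1,::-1]; c=cv2.convertScaleAbs(c,alpha=1.6,beta=10)
    out.append(cv2.resize(c,None,fx=5,fy=5,interpolation=cv2.INTER_CUBIC) if n=="top" else cv2.resize(c,None,fx=5,fy=5,interpolation=cv2.INTER_CUBIC))
cv2.imwrite("pics/ct.png",out[0]);cv2.imwrite("pics/cs.png",out[1])
P=np.load("pics/topP.npy"); im=np.load("pics/top0.npz")["im"]
# height map rows along clamp axis
print((P[253,150:290,2]*1000).round().astype(int))
print((P[235:272,276,2]*1000).round().astype(int))
E
```

```text
top bench z 0.0005690564995951553 0.0564073249281455
scene bench z -0.0007490203911497684 0.08177139896320901
[   0   -4   -3    2    4   -3   52   52   53   51   54   48   51   46
   62   55   57   63   58   62   52   57   56   63   60   59   52   55
   57   49   43   37   49   53   51   51   51   55   52   56   47   44
   34   23   19    9   11   15   14   10   11   11   14   23   24   25
   31   31   34   38   33   81   80   85   86   79   39   35   37   38
   38   40   43   49   36   49   48   55   49   53   52   56   51   51
   48   43   43   46   47   44 1197   45   39   43   42   36   43   40
   41   39   39   40   43   41   45   38   43   39   37   37   41   38
   38   37   38   39   37   39   37   42   33   78   74   76   74   76
   79   75   76   76   76   73   38   28    0   -1    1   -7    2    0]
[ 0 -2  0 -1  2  2 -2  8 -1  2  1  5 75 74 76 73 79 78 79 73 75 76 76 61
  1 -4 -1  0  1  2  0  4 -3 -2  1  1 -2]
```

View pics/ct.png

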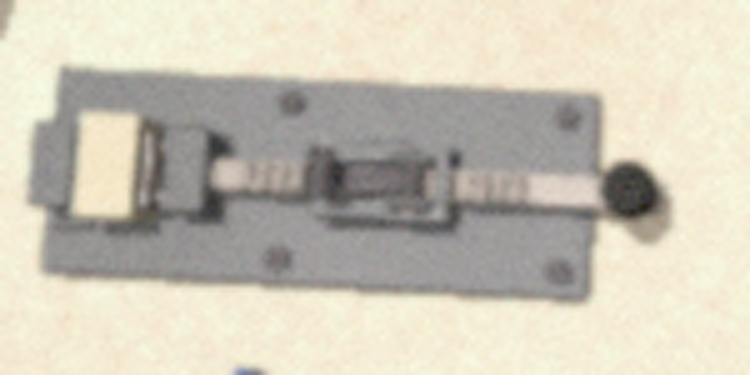

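View pics/cs.png

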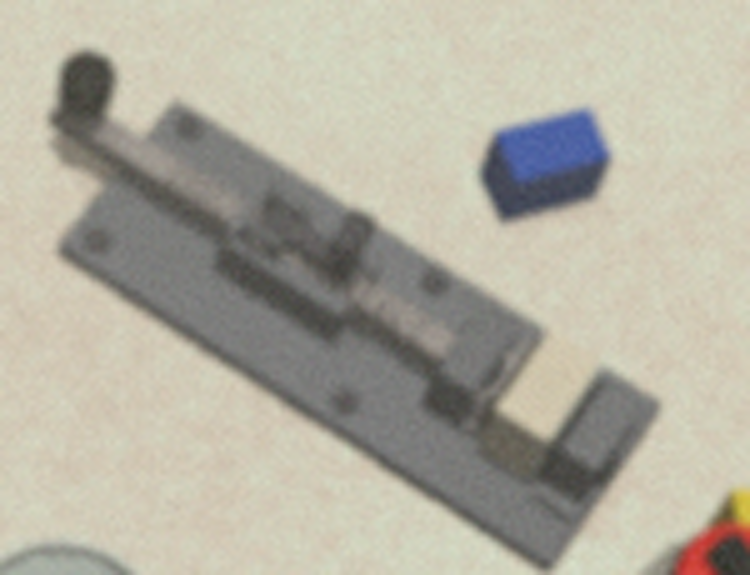

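The enlarged top view shows the plate corners at crop (62,68), (600,95), (588,298), (45,270). The knob is at (630,188), the roll at (322,173) and the billet at (105,165). In the scene crop the knob top is at (88,75), the roll at (355,220) and the billet top at (550,388). I'll now fit the clamp frame from both views, and the tray too.

```bash
cat > fit.py <<'E'
from h import *
def fit2(L,W):
    L=np.array(L,float);W=np.array(W,float)[:,:2]; lc,wc=L.mean(0),W.mean(0)
    U,S,V=np.linalg.svd((L-lc).T@(W-wc)); R=V.T@np.diag([1,np.linalg.det(V.T@U.T)])@U.T
    t=wc-R@lc; return np.arctan2(R[1,0],R[0,0]),t,((L@R.T+t)-W)*1000
E
python3 - <<'E'
from fit import *
T=lambda *a:[(150+x/5-.4,215+y/5-.4) for x,y in a]
S=lambda *a:[(355+x/5-.4,235+y/5-.4) for x,y in a]
L=[(.165,-.05) ,(-.1,-.05),(-.1,.05),(.165,.05)]
# top image: up = +x world ; clamp x = +y world => clamp y = -x world (image down)
print("top plate",fit2(L,onplane("top",T((62,68),(600,95),(588,298),(45,270)),.012)))
# scene: corners knob-end upper-right..., clamp y=-x world = towards robot = upper right
L2=[(-.1,.05),(.165,.05),(.165,-.05),(-.1,-.05)]
print("scene plate",fit2(L2,onplane("scene",S((178,103),(658,405),(548,562),(62,245)),.012)))
for nm,a,b in(("knobtop",(630,188),(88,75)),("roll",(322,173),(355,220)),("billettop",(107,165),(550,388))):
    print(nm,tri("top",T(a)[0],"scene",S(b)[0]))
# clouds
for n,c in(("top",(276,252.6)),("scene",(372,249))):
    P=np.load(f"pics/{n}P.npy"); 
    def med(cx,cy,r,lo,hi):
        q=P.reshape(-1,3); m=(np.hypot(q[:,0]-cx,q[:,1]-cy)<r)&(q[:,2]>lo)&(q[:,2]<hi); q=q[m]
        return m.sum(),np.r_[(q[:,:2].min(0)+q[:,:2].max(0))/2,q.mean(0)].round(4)
    k=onplane("top",[(276,252.6)],.076)[0];r=onplane("top",T((322,173)),.083)[0];b=onplane("top",T((107,165)),.058)[0]
    print(n,"knob",med(*k[:2],.025,.066,.086),"roll",med(*r[:2],.02,.073,.095),"billet",med(*b[:2],.018,.05,.07))
# tray masks (wood) + specimens in top view
z=np.load("pics/top0.npz");im=z["im"];P=np.load("pics/topP.npy")
hsv=cv2.cvtColor(im,cv2.COLOR_RGB2HSV)
sub=P[215:275,360:465]; print("tray hts",np.percentile(sub[...,2],[5,50,80,95]).round(4))
c=[]
for n,(x0,y0,x1,y1) in(("top",(355,210,475,285)),("scene",(200,165,310,245))):
    i=np.load(f"pics/{n}0.npz")["im"][y0:y1,x0:x1,::-1]; c.append(cv2.resize(cv2.convertScaleAbs(i,alpha=1.5),(600,int(600*(y1-y0)/(x1-x0))) if n=="top" else (550,400),interpolation=cv2.INTER_CUBIC))
c=[cv2.copyMakeBorder(k,0,0,0,600-k.shape[1],cv2.BORDER_CONSTANT) for k in c]
v=np.vstack(c); v=cv2.resize(v,None,fx=.7,fy=.7) ; print(v.shape); cv2.imwrite("pics/tray.png",v)
E
```

```text
top plate (np.float64(1.5262486884890931), array([0.51885697, 0.22563775]), array([[ 0.88133332,  1.09678589],
       [ 0.92042514, -1.96657617],
       [-0.7683077 , -1.30409018],
       [-1.03345076,  2.17388047]]))
scene plate (np.float64(1.5242664373140797), array([0.52044189, 0.23006263]), array([[-2.25855652, -2.55994793],
       [-1.91675066,  2.18831115],
       [ 2.3888708 ,  3.36356941],
       [ 1.78643638, -2.99193262]]))
knobtop (array([0.51272376, 0.10561282, 0.06903232]), np.float64(0.002984089591441547))
roll (array([0.51752625, 0.24435585, 0.08360683]), np.float64(0.003218438932228464))
billettop (array([0.52372567, 0.3515336 , 0.05264316]), np.float64(0.002529858362424454))
top knob (np.int64(101), array([0.5136, 0.1042, 0.5131, 0.1035, 0.0751])) roll (np.int64(55), array([0.5201, 0.2457, 0.5202, 0.2452, 0.0808])) billet (np.int64(191), array([0.524 , 0.3486, 0.5239, 0.348 , 0.0571]))
scene knob (np.int64(103), array([0.5156, 0.1087, 0.5165, 0.1094, 0.0732])) roll (np.int64(60), array([0.5212, 0.2473, 0.5226, 0.2479, 0.0792])) billet (np.int64(183), array([0.5238, 0.3498, 0.5235, 0.3492, 0.057 ]))
tray hts [-0.0026  0.0032  0.0173  0.0459]
(542, 420, 3)
```

View pics/tray.png

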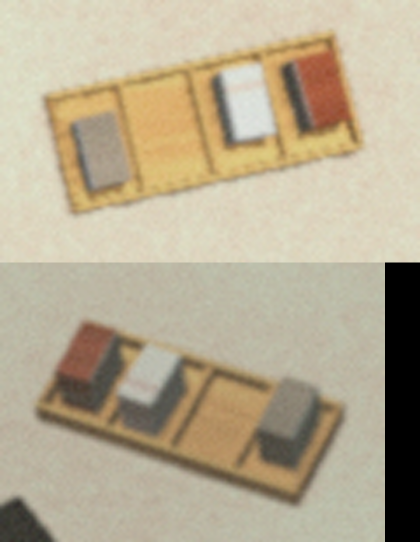

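The tray crops show the empty compartment between grey and white. The wall-top corners are at top crop (47,95), (335,33), (362,150), (72,213), and the scene crop shows the same four. Next I'll fit the tray and throw the pawl.

```bash
cat >> fit.py <<'E'
CY=1.525; CO=np.array([.5196,.2275]); 
def cl(x,z,y=0):
    c,s=np.cos(CY),np.sin(CY); return np.array([CO[0]+c*x-s*y,CO[1]+s*x+c*y,z])
DN=lambda yaw:[np.pi,0,yaw]
E
python3 - <<'E'
from fit import *
t=onplane("top",[(355+x/3.5-.4,210+y/3.5-.4) for x,y in((47,95),(335,33),(362,150),(72,213))],.018)
print("top",fit2([(.042,.102),(.042,-.102),(-.042,-.102),(-.042,.102)],t))
s=onplane("scene",[(200+x/3.5-.4,165+(y-262.5)/3.5-.4) for x,y in((85,322),(345,404),(300,486),(38,408))],.018)
print("scene",fit2([(-.042,-.102),(-.042,.102),(.042,.102),(.042,-.102)],s))
print("duster",onplane("top",[(108,195)],.19),"walltri",tri("top",(355+47/3.5-.4,210+95/3.5-.4),"scene",(200+300/3.5-.4,165+223.5/3.5-.4)))
for n in("top","scene"):
    q=np.load(f"pics/{n}P.npy").reshape(-1,3); q=q[(np.abs(q[:,0]-.53)<.09)&(np.abs(q[:,1]+.2)<.13)&(q[:,2]>.036)&(q[:,2]<.06)]
    _,lb,c=cv2.kmeans(q[:,:2].astype(np.float32),3,None,(3,50,1e-5),5,cv2.KMEANS_PP_CENTERS); print(n,"specs",len(q),c,q[:,2].mean())
movep(cl(.018,.23),DN(CY)); gripper_to(.045,20)
o=observe(); print(o["time_s"],o["eef_pos"],o["tcp_rot"],cl(.018,.23))
im,d=get_image("scene"); cv2.imwrite("pics/s1.png",cv2.resize(im[150:390,280:600,::-1],None,fx=2,fy=2))
E
```

```text
top (np.float64(0.21697230833975817), array([ 0.53803268, -0.21943544]), array([[ 0.73761189,  1.69909566],
       [ 0.64107746,  0.14008875],
       [-0.87783136, -1.93381346],
       [-0.500858  ,  0.09462905]]))
scene (np.float64(0.2512696519806062), array([ 0.53989169, -0.21562692]), array([[-1.21021101, -0.65506132],
       [-3.62110006, -1.55319242],
       [ 3.40349199,  3.95382468],
       [ 1.42781908, -1.74557094]]))
duster [[0.62068917 0.4426161  0.19      ]] walltri (array([ 0.55485797, -0.11033459,  0.02232458]), np.float64(0.004023630313775862))
top specs 783 [[ 0.5490026  -0.24371901]
 [ 0.516571   -0.14768258]
 [ 0.55843896 -0.29247984]] 0.04514556837572943
scene specs 657 [[ 0.5189809  -0.14276734]
 [ 0.56108063 -0.2891867 ]
 [ 0.5515455  -0.23968662]] 0.04326234328182115
2.4333 [0.52033554 0.24565572 0.22996701] [-3.14152570e+00  6.11204896e-06  1.52534064e+00] [0.52042405 0.24548113 0.23      ]
```

Run:
```python
from fit import *
DZ=-.014
def g(a): 
    t=.661+a; return cl(-.018+.0456*np.cos(t),.048+.0456*np.sin(t)+DZ)
p=g(0)
move_l(p+[0,0,.05],feed=.2)
print("hit",move_l(p,feed=.06,max_force=8))
gripper_to(.01,20); o=observe(); print(o["opening"],o["grasp_force"],o["ft_force"],o["eef_pos"]-p)
if .018<o["opening"]<.026:
    for a in np.linspace(0,1.9,11)[1:]:
        move_l(g(a),feed=.06); o=observe(); print(round(a,2),o["opening"].round(4),o["ft_force"].round(1))
    gripper_to(.05); hold(.3); move_l(g(1.9)+[0,0,.1],feed=.2)
print(observe()["time_s"],observe()["ft_force"])
im,d=get_image("scene");im2,d2=get_image("top"); np.savez("pics/s2.npz",d=d,im=im,d2=d2,im2=im2)
a=cv2.resize(im[220:370,330:510,::-1],(540,450));b=cv2.resize(im2[215:290,140:300,::-1],(540,253)); 
v=cv2.convertScaleAbs(np.vstack([a,b]),alpha=1.6); cv2.imwrite("pics/s2.png",cv2.resize(v,None,fx=.85,fy=.85))
```

```text
hit False
0.020960952974423925 23.272796273231506 [-4.88869195  0.44999032  5.9350354 ] [-0.00056141  0.0003487   0.00057146]Traceback (most recent call last):
  File "<stdin>", line 11, in <module>
AttributeError: 'float' object has no attribute 'round'
```

Run:
```python
from fit import *
DZ=-.014
def g(a): 
    t=.661+a; return cl(-.018+.0456*np.cos(t),.048+.0456*np.sin(t)+DZ)
print(observe()["opening"],observe()["ft_force"])
for a in np.linspace(0,1.9,11)[2:]:
    move_l(g(a),feed=.06); o=observe(); print(round(a,2),round(o["opening"],4),o["ft_force"].round(1))
gripper_to(.05); hold(.3); move_l(g(1.9)+[0,0,.1],feed=.2)
print(observe()["time_s"],observe()["ft_force"])
im,d=get_image("scene");im2,d2=get_image("top"); np.savez("pics/s2.npz",d=d,im=im,d2=d2,im2=im2)
a=cv2.resize(im[220:370,330:510,::-1],(540,450));b=cv2.resize(im2[215:290,140:300,::-1],(540,253)); 
v=cv2.convertScaleAbs(np.vstack([a,b]),alpha=1.6); cv2.imwrite("pics/s2.png",cv2.resize(v,None,fx=.85,fy=.85))
```

```text
0.021465464636388848 [-3.02815204  4.25925796  0.99041365]
0.38 0.0214 [-3.7  3.   0.9]
0.57 0.0215 [-5.1  1.9  1.5]
0.76 0.0216 [-2.7  3.6  1.2]
0.95 0.0214 [-5.5  2.7  3.8]
1.14 0.0216 [-6.4  2.4  4.2]
1.33 0.0212 [-6.5  0.7  6.1]
1.52 0.0212 [-6.8 -0.8  6. ]
1.71 0.021 [-6.9 -2.   7.1]
1.9 0.0212 [-6.  -2.2  5.8]
8.7917 [-0.43291112 -0.04770271 -0.94103068]
```

View pics/s2.png

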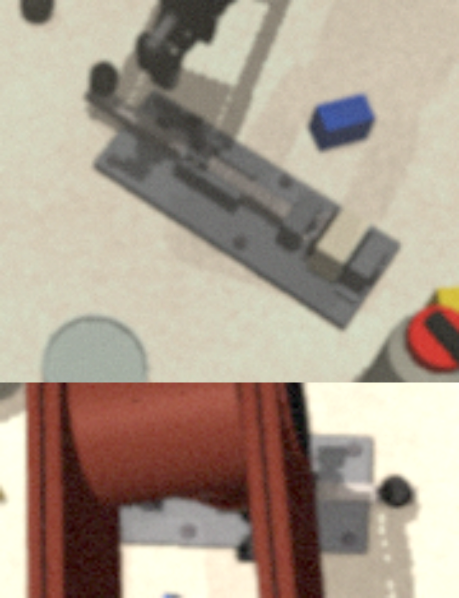

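The scene view shows the forward tab gone, the pawl lying rearward of the ears (about (185,125) in the crop), and the billet unmoved. The arm hides the mechanism in the top view. I'll check the pawl and knob in depth, then draw the bar.

Run:
```python
from fit import *
z=np.load("pics/s2.npz")
c,s=np.cos(CY),np.sin(CY)
def loc(P): d=P-np.r_[CO,0]; return np.stack([c*d[...,0]+s*d[...,1],-s*d[...,0]+c*d[...,1],d[...,2]],-1)
Q=loc(cloud("scene",z["d"])).reshape(-1,3)
def st(x0,x1,zl,zh,w=.02):
    m=(Q[:,0]>x0)&(Q[:,0]<x1)&(abs(Q[:,1])<w)&(Q[:,2]>zl)&(Q[:,2]<zh); return m.sum(),Q[m].mean(0).round(4) if m.any() else None
print("fwd roll",st(0,.04,.068,.095),"back roll",st(-.085,-.04,.06,.095),"knob",st(-.15,-.1,.066,.09))
k=st(-.15,-.1,.066,.09)[1]; kx=k[0] if -.138<k[0]<-.115 else -.124
Q=loc(cloud("top",z["d2"])).reshape(-1,3);k2=st(-.15,-.1,.066,.09); print("knob top",k2)
kx=(kx+k2[1][0])/2; print("kx",kx)
p=cl(kx,.052)
move_l(p+[0,0,.1],feed=.25); move_l(p+[0,0,.04],feed=.2); print("hit",move_l(p,feed=.06,max_force=8))
gripper_to(.01,35); o=observe(); print(o["opening"],o["grasp_force"],o["ft_force"])
if .022<o["opening"]<.030:
    e=cl(kx-.049,.052); print("stop",move_l(e,feed=.05,max_force=18)); o=observe(); print("moved",np.linalg.norm(o["eef_pos"]-p),o["opening"],o["ft_force"])
print(o["time_s"])
```

```text
fwd roll (np.int64(0), None) back roll (np.int64(74), array([-0.0523, -0.0018,  0.0736])) knob (np.int64(100), array([-0.1223, -0.002 ,  0.0737]))
knob top (np.int64(98), array([-0.1288,  0.0006,  0.0752]))
kx -0.12555
hit False
0.02502559633312943 34.22376573085785 [-5.36108208 -0.49304142  5.40797488]
stop True
moved 0.03996512741527637 0.02486742682619696 [0.08445056 4.01148196 4.94556138]
11.7333
```

Run:
```python
from fit import *
print(move_l(cl(-.1755,.052),feed=.03,max_force=25)); o=observe(); print(o["eef_pos"]-cl(-.12555,.052),o["ft_force"],o["opening"])
gripper_to(.05); move_l(o["eef_pos"]+[0,0,.1],feed=.25)
im,d=get_image("scene");im2,d2=get_image("top"); np.savez("pics/s3.npz",d=d,im=im,d2=d2,im2=im2)
c,s=np.cos(CY),np.sin(CY)
def loc(P): d=P-np.r_[CO,0]; return np.stack([c*d[...,0]+s*d[...,1],-s*d[...,0]+c*d[...,1],d[...,2]],-1)
for n,dd in(("scene",d),("top",d2)):
    Q=loc(cloud(n,dd)).reshape(-1,3)
    def st(x0,x1,zl,zh,w=.02):
        m=(Q[:,0]>x0)&(Q[:,0]<x1)&(abs(Q[:,1])<w)&(Q[:,2]>zl)&(Q[:,2]<zh); return m.sum(),Q[m].mean(0).round(4) if m.any() else None
    print(n,"knob",st(-.2,-.1,.066,.09),"roll",st(-.085,-.04,.06,.095),"billet",st(.1,.15,.055,.07,.03),"slide jaw top",st(.02,.06,.046,.058))
a=cv2.resize(im[220:370,330:510,::-1],(540,450)); cv2.imwrite("pics/s3.png",cv2.convertScaleAbs(a,alpha=1.6)); print(observe()["time_s"])
```

```text
True
[-0.0024418  -0.0398102   0.00070431] [0.68905574 3.27201884 4.06455074] 0.024707657405314786
scene knob (np.int64(95), array([-0.163 , -0.0018,  0.0738])) roll (np.int64(74), array([-0.0523, -0.002 ,  0.0736])) billet (np.int64(244), array([ 0.1254, -0.0003,  0.0584])) slide jaw top (np.int64(138), array([ 0.0454, -0.001 ,  0.0512]))
top knob (np.int64(0), None) roll (np.int64(0), None) billet (np.int64(238), array([0.1232, 0.0002, 0.0585])) slide jaw top (np.int64(148), array([0.0427, 0.0002, 0.0517]))
13.0
```

View pics/s3.png

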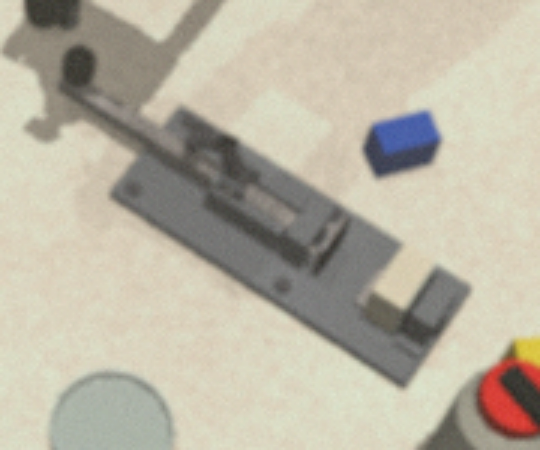

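The scene view shows the bar drawn back: knob at crop (78,65), the sliding jaw and pad well clear of the billet at (400,285), and the pawl lying back. Now I'll take the billet.

Run:
```python
from fit import *
bx=.1243; p=cl(bx,.034)
gripper_to(.075); e=observe()["eef_pos"]; move_l([e[0],e[1],.2],feed=.3); movep(cl(bx,.2),DN(CY)); move_l(p+[0,0,.05],feed=.25); print("hit",move_l(p,feed=.06,max_force=8))
gripper_to(.03,40); o=observe(); print(o["opening"],o["grasp_force"],o["ft_force"],o["eef_pos"]-p)
if .045<o["opening"]<.052:
    move_l(p+[0,0,.03],feed=.04); print(observe()["ft_force"],observe()["opening"]); move_l(p+[0,0,.15],feed=.2)
    movep([.5336,-.1933,.17],DN(.23+np.pi/2)); o=observe(); print(o["eef_pos"],o["tcp_rot"],o["opening"],o["ft_force"],o["time_s"])
    im,d=get_image("scene");im2,d2=get_image("top"); np.savez("pics/s4.npz",d=d,im=im,d2=d2,im2=im2)
    cv2.imwrite("pics/s4.png",cv2.convertScaleAbs(cv2.resize(im[100:280,170:390,::-1],None,fx=3,fy=3),alpha=1.6))
```

```text
hit False
0.04708337144861598 42.89411544799805 [-0.99478695 -0.5378104   4.64368905] [0.0004677  0.00020182 0.00080483]
[-0.52265268  0.48689686 -1.41465568] 0.04712265203617282
[ 0.53391049 -0.1925073   0.16992052] [ 3.14148533e+00 -3.12410583e-04  1.80167392e+00] 0.04748369646571204 [ 0.93635125  0.6604134  -0.4246477 ] 20.3667
```

View pics/s4.png

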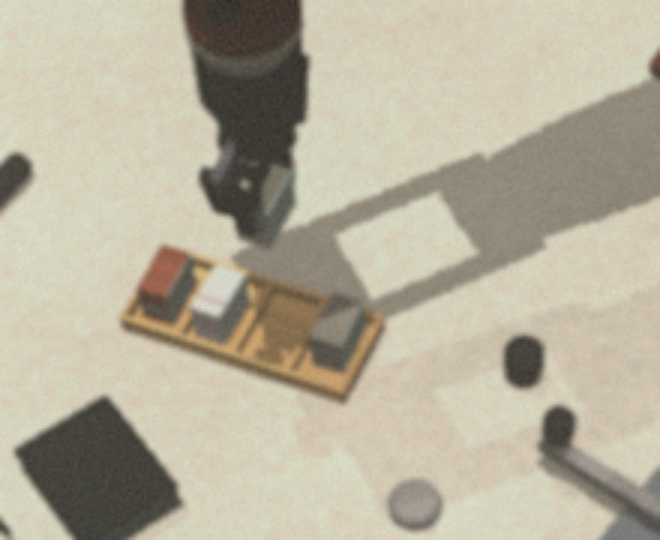

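The billet is held square at crop (265,205), above the empty compartment (285,325). I'll lower it to just above the walls and check the alignment.

Run:
```python
from fit import *
print("hit",move_l([.5336,-.1933,.044],feed=.1,max_force=6)); hold(.2)
im,d=get_image("scene");im2,d2=get_image("top")
cv2.imwrite("pics/s5.png",cv2.convertScaleAbs(cv2.resize(im[165:245,200:310,::-1],None,fx=6,fy=6,interpolation=cv2.INTER_CUBIC),alpha=1.6))
```

```text
hit False
```

View pics/s5.png

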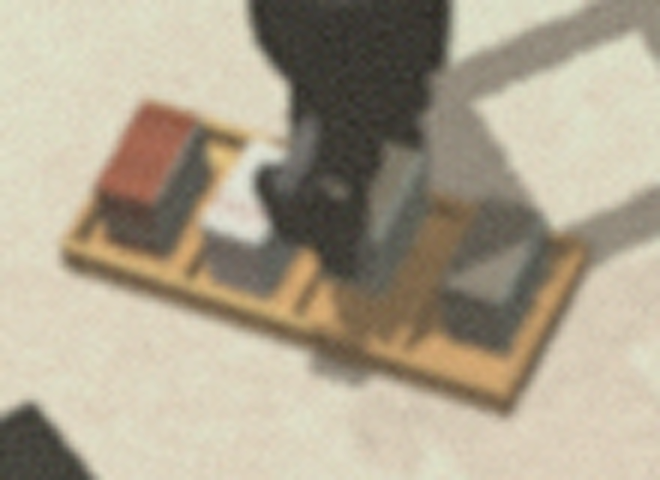

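The billet hangs between white and grey, its glass face running about (362,290)–(425,195). It looks a little left of centre, so I'll measure the face against the tray in the same camera, where biases cancel.

Run:
```python
from fit import *
im,d=get_image("scene");P=cloud("scene",d); yw=.23
ey=np.array([-np.sin(yw),np.cos(yw)]);ex=np.array([np.cos(yw),np.sin(yw)])
u=lambda P:np.stack([(P[...,:2]-[.5336,-.1933])@ex,(P[...,:2]-[.5336,-.1933])@ey,P[...,2]],-1)
U=u(P)
V,W=np.mgrid[:480,:640]
m=(W>=262)&(W<=270)&(V>=190)&(V<=212)&(U[...,2]>.033)&(U[...,2]<.064)&(abs(U[...,0])<.03)&(abs(U[...,1])<.025)
q=U[m]; print("face n",m.sum()); 
for lo,hi in((.033,.042),(.042,.05),(.05,.058),(.058,.064)):
    k=q[(q[:,2]>lo)&(q[:,2]<hi)]; print(lo,len(k),np.percentile(k[:,1],[10,50,90]).round(4) if len(k) else "")
# tray walls/dividers in the scene pictures on z planes (dividers top z .016)
z0=np.load("pics/scene0.npz")["im"]
g=lambda x,y:(200+x/6-.4,165+y/6-.4)
pts={"divR near":g(405,345),"divR far":g(462,235),"divL near":g(312,305)}
for k,v in pts.items(): print(k,u(onplane("scene",[v],.016))[0].round(4))
for k,v in {"glass top near":g(385,232),"glass bottom near":g(362,290),"glass bottom far":g(425,200)}.items():
    print(k,u(onplane("scene",[v],.027 if "bottom" in k else .067))[0].round(4))
# white/grey spec tops and tray ends
for n in("scene","top"):
    q=u(np.load(f"pics/{n}P.npy")).reshape(-1,3); 
    for nm,c in(("grey",.05),("white",-.05),("red",-.1)):
        k=q[(abs(q[:,0])<.04)&(abs(q[:,1]-c)<.024)&(q[:,2]>.038)&(q[:,2]<.055)]; print(n,nm,len(k),k.mean(0).round(4))
    # profile: median height along tray y in the slot: divider vs floor
    k=q[(abs(q[:,0])<.022)&(abs(q[:,1])<.034)]; b=np.round(k[:,1]/.003).astype(int)
    print(n,[(3*i,int(1000*np.median(k[b==i,2]))) for i in range(-11,12) if (b==i).any()])
o=observe();print(u(o["eef_pos"]))
```

```text
face n 95
0.033 20 [0.0133 0.0151 0.0157]
0.042 22 [0.0124 0.0145 0.016 ]
0.05 19 [0.0134 0.0147 0.0156]
0.058 34 [0.0029 0.0132 0.0154]
divR near [0.0347 0.0275 0.016 ]
divR far [-0.0243  0.0268  0.016 ]
divL near [ 0.0307 -0.016   0.016 ]
glass top near [0.0188 0.0153 0.067 ]
glass bottom near [0.0231 0.0039 0.027 ]
glass bottom far [-0.0279  0.0091  0.027 ]
scene grey 213 [-0.0031  0.0522  0.0436]
scene white 204 [ 0.0065 -0.05    0.0437]
scene red 204 [ 0.0043 -0.0998  0.0436]
scene [(-33, 5), (-30, 9), (-27, 14), (-24, 13), (-21, 6), (-18, 4), (-15, 5), (-12, 4), (-9, 4), (-6, 3), (-3, 3), (0, 3), (3, 4), (6, 3), (9, 3), (12, 5), (15, 3), (18, 4), (21, 9), (24, 14), (27, 10), (30, 2), (33, 1)]
top grey 253 [-0.0062  0.0482  0.0453]
top white 257 [ 0.0037 -0.0527  0.0454]
top red 262 [ 0.0016 -0.1024  0.0451]
top [(-33, 6), (-30, 15), (-27, 15), (-24, 6), (-21, 6), (-18, 4), (-15, 4), (-12, 6), (-9, 4), (-6, 5), (-3, 4), (0, 4), (3, 5), (6, 5), (9, 4), (12, 4), (15, 4), (18, 14), (21, 15), (24, 11), (27, 6), (30, 7), (33, 45)]
[ 1.24013343e-04 -9.59805456e-05  4.42497876e-02]
```

The depth profile puts the dividers at −25.5 and +24.5 mm and the billet's face at +14.7 mm, so it is centred to about 1 mm. Floor reads 4–5 mm. Set it down.

Run:
```python
from fit import *
x,y=.5336+.0003,-.1933-.001
move_l([x,y,.027],feed=.06)
print("touch",move_l([x,y,.0185],feed=.012,max_force=3)); o=observe(); print(o["eef_pos"],o["ft_force"])
hold(.2); gripper_to(.066); hold(.2); o=observe(); print(o["opening"],o["ft_force"],o["eef_pos"])
move_l([x,y,.25],feed=.12); movep([.40,.05,.32],DN(1.6)); hold(.3)
q=None
im,d=get_image("scene");im2,d2=get_image("top")
yw=.23;ey=np.array([-np.sin(yw),np.cos(yw)]);ex=np.array([np.cos(yw),np.sin(yw)])
for n,dd in(("scene",d),("top",d2)):
    P=cloud(n,dd);U=np.stack([(P[...,:2]-[.5336,-.1933])@ex,(P[...,:2]-[.5336,-.1933])@ey,P[...,2]],-1).reshape(-1,3)
    for nm,c in(("billet",0),("grey",.05),("white",-.05),("red",-.1)):
        k=U[(abs(U[:,0])<.04)&(abs(U[:,1]-c)<.024)&(U[:,2]>.038)&(U[:,2]<.055)]; print(n,nm,len(k),k.mean(0).round(4) if len(k) else "")
a=cv2.convertScaleAbs(im[140:360,190:510,::-1],alpha=1.6); cv2.imwrite("pics/s6.png",cv2.resize(a,None,fx=2.4,fy=2.4)); print(observe()["time_s"])
```

```text
touch True
[ 0.53414541 -0.19441483  0.02174646] [-0.23039833  0.78980214  4.46802072]
0.06620811616695149 [-0.03903906 -0.23040369  0.07294916] [ 0.5329247  -0.19378814  0.02044679]
scene billet 214 [0.0025 0.0012 0.0432]
scene grey 217 [-0.0028  0.0524  0.0433]
scene white 208 [ 0.0064 -0.0494  0.0434]
scene red 202 [ 0.0042 -0.0996  0.0437]
top billet 255 [-0.0004 -0.0029  0.0453]
top grey 256 [-0.0061  0.0484  0.0453]
top white 255 [ 0.0037 -0.0528  0.0454]
top red 261 [ 0.0015 -0.1024  0.0453]
27.4583
```

View pics/s6.png

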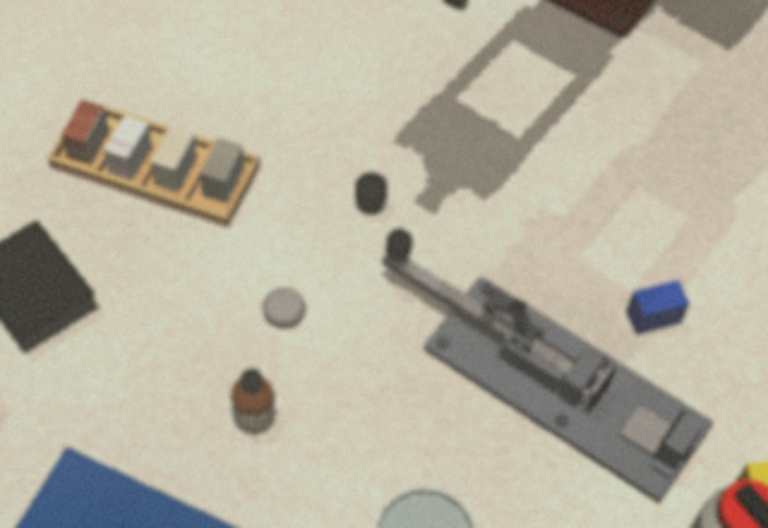

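The billet stands in the third compartment at (173,158), with its top at the same height as its neighbours. The clamp is open (knob at (398,243)), the pawl lies back, and everything else is where it was.

```bash
python3 -c "
from plant import *
print(job_done())"
```

```text
the job is handed in; nothing more can be done
None
```

The job is handed in: the pawl is thrown back, the bar is drawn fully back, and the billet stands upright and released in the empty tray compartment. The other specimens and bench items look undisturbed. I haven't seen the judge's verdict.

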